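# Press the bearing cap home with a wooden block

### The arm

A 6-joint arm with a two-finger parallel gripper is mounted at the origin on a cart in front of the work surface, level with it; the furniture and walls round the work are solid. World frame = base frame: x ahead of the robot, y to its left, z up, the work surface at z = 0. Lengths are in m, angles in rad, forces in N, time in s.
With the tool pointing down it reaches from about 0.275 to 0.875 m from the base axis. Payload 12.5 kg.
Tool frame: the origin (TCP) lies midway between the tips of the shut fingers; the grasp point (between the pads) lies 19 mm behind it; z points along the fingers, y is the direction in which the jaws open and shut (so a half turn about z gives the same grasp; the last joint's range is limited). The gripper opens to 85 mm and grips with 20 to 120 N. Pads are 22 mm wide; open, the fingers measure 114 mm over their backs; the gripper's body (76 mm by 85 mm) begins 54 mm behind the grasp point. The pads swing forward as they close: fully open they stand 13 mm farther back than shut.
Start: joints at [-1.24, 0.351, 1.652, -0, 1.139, -0.085], TCP at [0.222, -0.503, 0.231] pointing down, gripper open.
Joint ranges: [-2.75, 2.75], [-0.79, 2.1], [0.01, 2.65], [-1.57, 4.71], [0.07, 3.14], [-2.87, 2.87]. Speed limits (rad/s): [2.22, 2.22, 2.79, 3.14, 3.14, 3.14].

### API

Orientations are given as a rotation vector (axis times angle).
In Python, from plant import r gives the robot as it stands. The module is installed in compiled form; this text tells all that it offers.
- The arm moves only by the shell command python3 -m crank 'ROWS' [OPENING] [FORCE]. ROWS is JSON, a list of rows, each an object with "travel": the shift along the tool's x, y, z in mm, a list of three; "angular": the turn, a rotation vector about the tool's x, y, z in rad, a list of three. A call has exactly 5 rows; each row is the pose to reach, as a shift and turn from the pose commanded when the call began, along the tool's axes at that moment; what a row does not reach only later rows make up. A row lasts 1/10 s, in which the tool goes at most 50 mm and 8.59 degrees, less where a joint would pass 70% of its speed; a pose out of reach is approached as far as the arm can. A call with a gripper value outside its range is refused whole. OPENING is the gripper command: -1 is shut, 1 is fully open, values between are in proportion, set as the call begins (- or left out, the last holds). The fingers move at their own pace and stop on an object; FORCE is the grip in N (left out, the last holds). Time passes only in rows, so rows that repeat a pose let the fingers close, or fill a call up. It gives the time, the measured TCP pose, the force and the opening at its end, in the units of the state.
- r.sense(): the state, without advancing time (a new reading comes with each control period).
- r.grab_frame(name): name is "scene" or "top" or "wrist"; returns a dict with "img" (420x560x3 uint8, red, green, blue), "camera_matrix" (3x3 intrinsics, pixels), "D" ([k1, k2, p1, p2, k3] as OpenCV has them; the pictures are not rectified), "eye" and "attitude" of the camera in the world. Camera axes: x right, y up, looking along -z (the intrinsics and any distortion apply to the point x, -y, -z); pixel columns grow to the right and rows downward; lengths in m; the calibration is good to about 2 mm. A picture is of the moment at which its call begins. There is no depth.
- r.close_job(): hands the job in, once; it reports no verdict.
The state is a dict: "t": time; "qpos": joint angles; "dq": joint speeds; "joint_efforts": joint torques, N m; "ee_pos": TCP position; "tool_rot": TCP orientation; "contact_force": force on the tool from outside, world axes, zero at the start; "moment": the same for the moment, N m; "grip_width": opening from 0.0 (shut) to 1.0 (fully open).
Only numpy, scipy, OpenCV 4.12 (cv2) and the standard library are available. Lean on these libraries where they do the work, as an engineer would, in place of code of your own. Each camera call takes 0.05 s, during which the arm holds its last target.

### The job

Pick up the hardwood block that stands on end and use its lower end to press the aluminium bearing cap straight down into its housing until both spring catches snap over its rim; how deep the seat lies differs each time, so go by feel, and once the cap is on the bottom bed it with a push of about 22 N (at least 18 N, and never more than 30 N at any time). Do not touch the cap with the gripper itself. Then stand the block upright on the bench again, clear of the housing, and leave the other things where they are.

Things in the scene. Friction and masses are not known exactly. Their poses are not given: they have to be found in the camera images.
- block: Hardwood block, 46 x 30 mm, 82 mm tall, standing on end; 0.06 kg. Origin: centre of a 46 x 82 mm side face, 41 mm above its foot. Own y axis up along the 82 mm; x level along the 46 mm; z level along the 30 mm, from that face inward (middle of the block: 15 mm along +z). Easy to grip across the 30 mm. (A like block that lies flat is a bystander.)
- block_foot (a point): Centre of the lower end face (46 x 30 mm) of the standing block, the end to press with. Same axes as the block.
- housing: Grey bearing housing, fixed: square body 92 x 92 mm, 56 mm high, bolted feet (10 mm high) on its two y sides, 126 mm over the feet. Origin: centre of its underside, on the bench; z up. A round 62 mm bore goes down its z axis; catches in the bore at its -x and +x sides.
- bore_mouth (a point): Centre of the bore's mouth, 56 mm above the bench, at the top of the housing. Deep in the bore is the hidden seat that stops the cap: shimmed anywhere from 11 to 23 mm above the bench, different each time.
- cap: Round aluminium cap, 56 mm tall, 0.12 kg, started in the bore and held there by four sprung rubber pads. Origin: centre of its underside; z up. Tapered below (52 mm widening to 60 mm over 8 mm), 60 mm rim at 8 to 12 mm, groove, 59 mm disc at 32 to 36 mm, then a boss. Underside starts 39 to 42 mm above the bench and ends 11 to 23 mm above it (down 16 to 31 mm).
- cap_top (a point): Centre of the flat top of the cap's central boss (26 mm across), 56 mm above its underside: press here. The cap slides with a few N, needs about 8 to 14 N past the catches, then drops free by 4 mm or so and stops on the seat's rubber ring (1.5 mm of give at 22 N), the boss still 11 mm or more above the bore's mouth.
- catch_front (a joint): Spring catch in the bore on the housing's -x side: 0 m when sprung fully in, up to 0.006 m when pushed back into the wall. About 0.003 m while the rim of the cap passes, back near 0 once it has snapped over the rim.
- catch_back (a joint): The same catch on the housing's +x side.
- cork_block: Bystander: cork sanding block, 65 x 110 x 29 mm, lying flat. Origin: centre of its underside.
- tape_measure: Bystander: pocket tape measure, 64 x 103 x 36 mm. Origin: centre of its underside.
Not all that is in view belongs to the job. What is shaped like the block but green is not meant.

How it is judged:
By the outcome, as a careful person would: the job done as asked, in the order asked, and still so for the second after the job is handed in, with the robot touching nothing.
It also fails if it takes over 59 s, if anything falls off the work surface, if the arm or the gripper's body presses on something with over 40 N, if the wrist force passes 120 N, or if a joint passes its speed limit or range.

## Working session

There is one attempt and no reset: what is moved stays moved. The work goes in short steps, Python scripts to look and compute and a shell command to move; the robot and the scene stay as the last step left them, time stands still between calls to the robot, and variables do not carry over. Pictures are saved under pics/ and viewed, and the job is handed in when it is done.

```bash
mkdir -p pics; cat > h.py <<'E'
import numpy as np,cv2
from plant import r
def snap(n,f):
    d=r.grab_frame(n); cv2.imwrite(f'pics/{f}.png',d['img'][:,:,::-1]); np.savez(f'pics/{f}.npz',**{k:np.array(v) for k,v in d.items()}); return d
def R(a):
    a=np.array(a,float)
    if a.shape==(3,3): return a
    from scipy.spatial.transform import Rotation as Ro
    return Ro.from_rotvec(a.ravel()).as_matrix() if a.size==3 else Ro.from_quat(a).as_matrix()
def ray(f,px):
    d=np.load(f'pics/{f}.npz'); p=cv2.undistortPoints(np.array([[px]],float),d['camera_matrix'],d['D'])[0,0]
    v=R(d['attitude'])@np.array([p[0],-p[1],-1]); return d['eye'].ravel(),v/np.linalg.norm(v)
def onz(f,px,z):
    e,v=ray(f,px); return e+v*(z-e[2])/v[2]
def tri(obs):
    A=np.zeros((3,3));b=np.zeros(3);L=[]
    for f,px in obs:
        e,v=ray(f,px);P=np.eye(3)-np.outer(v,v);A+=P;b+=P@e;L.append((e,P))
    x=np.linalg.solve(A,b); return x,[np.linalg.norm(P@(x-e)) for e,P in L]
def proj(f,X):
    d=np.load(f'pics/{f}.npz'); c=R(d['attitude']).T@(np.array(X)-d['eye'].ravel()); 
    return cv2.projectPoints(np.array([[c[0],-c[1],-c[2]]]),np.zeros(3),np.zeros(3),d['camera_matrix'],d['D'])[0].ravel()
def crop(f,x0,y0,x1,y1,s,o):
    i=cv2.imread(f'pics/{f}.png')[y0:y1,x0:x1]; cv2.imwrite(f'pics/{o}.png',cv2.resize(i,None,fx=s,fy=s,interpolation=cv2.INTER_CUBIC))
E
python3 - <<'E'
from h import *
print(r.sense())
for n in ['scene','top','wrist']:
    d=snap(n,n+'0'); print(n,d['eye'],d['attitude'],d['camera_matrix'],d['D'])
E
```

```text
{'t': 0.0, 'qpos': array([-1.23962219e+00,  3.51206171e-01,  1.65243900e+00,  1.73717207e-05,
        1.13913449e+00, -8.46180279e-02]), 'dq': array([ 3.42693749e-04, -7.22767665e-04, -3.08828029e-04,  6.82297354e-04,
        1.59230742e-03, -4.87210564e-05]), 'joint_efforts': array([ 8.78728388e-04, -5.06099474e+01, -2.91401196e+01, -1.27336866e-04,
        4.51593412e-03, -9.36088242e-06]), 'ee_pos': array([ 0.22205841, -0.50280192,  0.23076923]), 'tool_rot': array([-3.07279360e+00, -6.48175481e-01,  2.04609457e-04]), 'contact_force': array([-0.09527792,  0.26350172, -0.51771093]), 'moment': array([-0.0176147 ,  0.01790986,  0.03418167]), 'grip_width': 1.0012709520669816}
scene [-0.12071071 -0.74122163  0.56641827] [ 0.99457137 -0.41330581 -0.71239348] [[508.08198784   0.         281.24226154]
 [  0.         508.08198784 204.63370748]
 [  0.           0.           1.        ]] [-0.15475613  0.          0.          0.          0.        ]
top [ 0.392831   -0.13571597  0.9137021 ] [ 0.09533455 -0.08895532 -1.58141182] [[400.21143834   0.         279.10389943]
 [  0.         400.21143834 208.35315738]
 [  0.           0.           1.        ]] [-0.0217992  0.         0.         0.         0.       ]
wrist [ 0.29681676 -0.47027022  0.37316883] [-0.28375107  0.18605787 -1.14465891] [[303.25067937   0.         276.66551125]
 [  0.         303.25067937 208.53226953]
 [  0.           0.           1.        ]] [-0.0410547  0.         0.         0.         0.       ]
```

View pics/scene0.png

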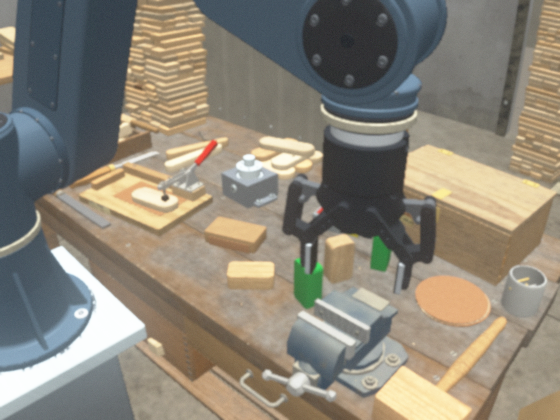

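View pics/top0.png

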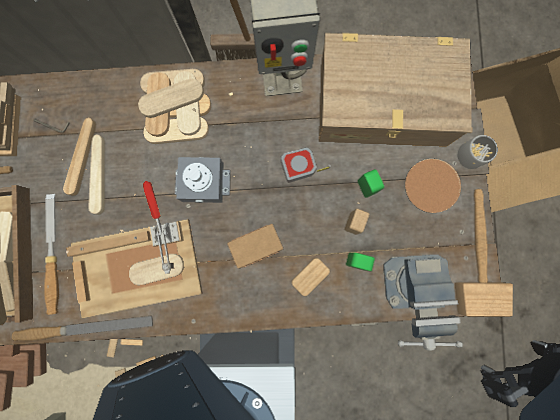

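View pics/wrist0.png

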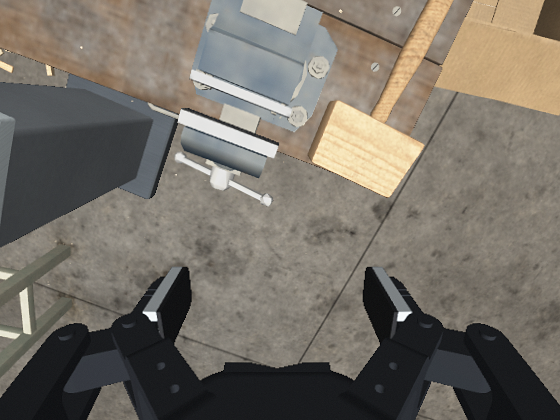

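```bash
python3 - <<'E'
from h import *
crop('top0',330,160,400,280,5,'c1'); crop('scene0',285,210,405,310,6,'c2'); crop('top0',165,145,245,215,8,'c3'); crop('scene0',210,145,290,215,8,'c4')
E
```

```text
(no output)
```

View pics/c1.png

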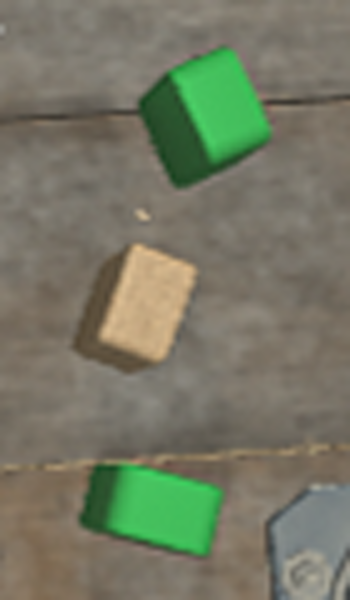

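View pics/c2.png

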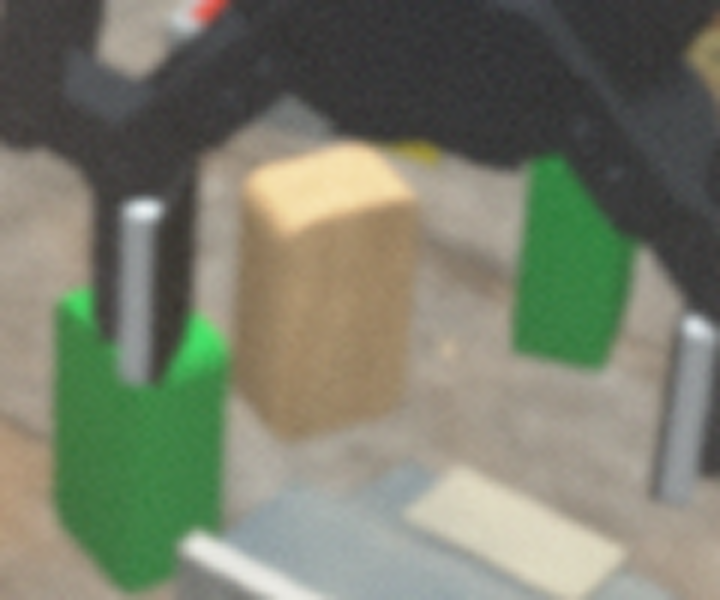

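View pics/c3.png

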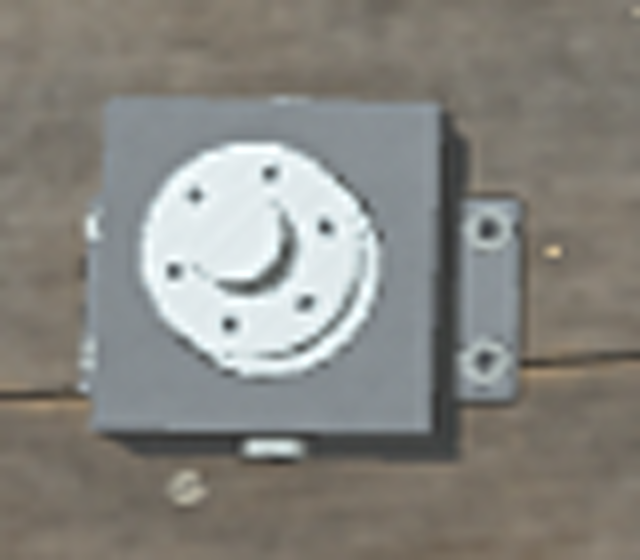

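View pics/c4.png

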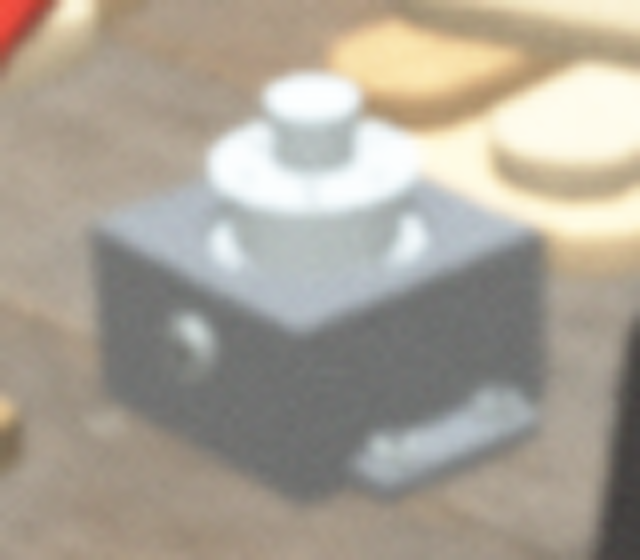

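```bash
python3 - <<'E'
from h import *
T=lambda x,y:('top0',(330+(x+.5)/5-.5,160+(y+.5)/5-.5))
S=lambda x,y:('scene0',(285+(x+.5)/6-.5,210+(y+.5)/6-.5))
T3=lambda x,y:('top0',(165+(x+.5)/8-.5,145+(y+.5)/8-.5))
S4=lambda x,y:('scene0',(210+(x+.5)/8-.5,145+(y+.5)/8-.5))
np.set_printoptions(precision=4,suppress=True)
C=[(135,243),(197,268),(163,363),(99,335)]
for c in C: print('top z82',onz(*T(*c),.082))
print('ctr',np.mean([onz(*T(*c),.082) for c in C],0))
P=[onz(*T(*c),.082) for c in C]
for a,b in [(0,1),(1,2),(2,3),(3,0)]: d=P[b]-P[a]; print(np.linalg.norm(d)*1e3, np.degrees(np.arctan2(d[1],d[0])))
for c in P: print('scene pred crop', (proj('scene0',c)-[285,210])*6)
# scene corners: far-left(245,180) , back(365,145), right(413,198), near(292,235)
for s in [(245,180),(365,145),(413,198),(292,235)]: print('scene z82',onz(*S(*s),.082))
# housing
H=[(108,98),(441,103),(432,433),(92,430)]
Q=[onz(*T3(*c),.056) for c in H]; print('H',Q,np.mean(Q,0))
for a,b in [(0,1),(1,2),(2,3),(3,0)]: d=Q[b]-Q[a]; print(np.linalg.norm(d)*1e3, np.degrees(np.arctan2(d[1],d[0])))
hs=[(95,230),(545,232),(303,332)]
for s in hs: print('S',onz(*S4(*s),.056))
print('boss',tri([T3(238,238),S4(312,100)]))
print('near corner', tri([T3(432,433),S4(303,332)]), tri([T3(92,430),S4(95,230)]), tri([T3(441,103),S4(545,232)]))
print('block', [tri([T(*a),S(*b)]) for a,b in zip(C,[(365,145),(413,198),(292,235),(245,180)])])
E
```

```text
top z82 [ 0.489  -0.2951  0.082 ]
top z82 [ 0.4781 -0.3207  0.082 ]
top z82 [ 0.4386 -0.305   0.082 ]
top z82 [ 0.4506 -0.2788  0.082 ]
ctr [ 0.4641 -0.2999  0.082 ]
27.771197698150065 -112.99866305030584
42.49038042047326 158.37244411747864
28.848590662407588 65.42245657629897
41.68337414955224 -23.06701700115971
scene pred crop [366.8735 138.5818]
scene pred crop [413.1962 187.5467]
scene pred crop [282.2401 221.6791]
scene pred crop [239.0924 168.474 ]
scene z82 [ 0.4477 -0.2825  0.082 ]
scene z82 [ 0.4864 -0.2955  0.082 ]
scene z82 [ 0.4743 -0.3226  0.082 ]
scene z82 [ 0.4359 -0.3099  0.082 ]
H [array([0.6107, 0.0878, 0.056 ]), array([ 0.6079, -0.0039,  0.056 ]), array([ 0.5166, -0.0019,  0.056 ]), array([0.5186, 0.0905, 0.056 ])] [0.5634 0.0431 0.056 ]
91.71033156448557 -91.7169157710258
91.40327318224954 178.78676606868146
92.44629598616767 88.73367617340237
92.12678739511524 -1.6731313689319143
S [0.518  0.0865 0.056 ]
S [ 0.6072 -0.0054  0.056 ]
S [ 0.518  -0.0023  0.056 ]
boss (array([0.5629, 0.0426, 0.096 ]), [np.float64(0.00020660232777754793), np.float64(0.00020660232777762157)])
near corner (array([ 0.517 , -0.0024,  0.0564]), [np.float64(0.0006517657268961272), np.float64(0.0006517657268959868)]) (array([0.5196, 0.0903, 0.0541]), [np.float64(0.001008446793767395), np.float64(0.0010084467937673447)]) (array([ 0.6083, -0.0039,  0.055 ]), [np.float64(0.00022282271337808527), np.float64(0.0002228227133781715)])
block [(array([ 0.4886, -0.2948,  0.0808]), [np.float64(0.000729867416969105), np.float64(0.0007298674169690016)]), (array([ 0.4779, -0.3208,  0.0795]), [np.float64(0.0005871509780646601), np.float64(0.0005871509780645886)]), (array([ 0.4393, -0.3063,  0.0784]), [np.float64(0.0007681526803063347), np.float64(0.0007681526803064003)]), (array([ 0.451 , -0.2795,  0.079 ]), [np.float64(0.0002911668328546288), np.float64(0.00029116683285454063)])]
```

```bash
cat > plan.py <<'E'
from h import *
from scipy.spatial.transform import Rotation as Ro
np.set_printoptions(precision=4,suppress=True)
def go(pos,yaw):  # yaw of tool y axis deg, pointing down
    s=r.sense(); R0=Ro.from_rotvec(s['tool_rot']).as_matrix()
    a=np.radians(yaw); y=np.array([np.cos(a),np.sin(a),0]); z=np.array([0,0,-1.]); Rt=np.c_[np.cross(y,z),y,z]
    print('q',s['qpos'],'pos',s['ee_pos'],'F',s['contact_force'],'cur yaw',np.degrees(np.arctan2(R0[1,1],R0[0,1])),'zaxis',R0[:,2], 'w',s['grip_width'])
    print('travel mm',R0.T@(np.array(pos)-s['ee_pos'])*1e3,'ang',Ro.from_matrix(R0.T@Rt).as_rotvec())
E
python3 - <<'E'
from plan import *
go([.464,-.300,.2],68); go([.464,-.300,.2],-112)
E
```

```text
q [-1.2396  0.3511  1.6522 -0.      1.1391 -0.0846] pos [ 0.2221 -0.5029  0.2309] F [-0.2619 -0.3577 -0.1042] cur yaw -66.17453152945897 zaxis [-0.0003  0.0008 -1.    ] w 0.9943814978610036
travel mm [303.2388 -87.8756  30.9777] ang [-0.0004 -0.0011 -2.3418]
q [-1.2396  0.3511  1.6522 -0.      1.1391 -0.0846] pos [ 0.2221 -0.5029  0.2309] F [-0.2619 -0.3577 -0.1042] cur yaw -66.17453152945897 zaxis [-0.0003  0.0008 -1.    ] w 0.9943814978610036
travel mm [303.2388 -87.8756  30.9777] ang [-0.0008  0.0003  0.7998]
```

```bash
python3 -m crank '[{"travel":[40,-12,0],"angular":[0,0,0.11]},{"travel":[80,-24,0],"angular":[0,0,0.22]},{"travel":[120,-36,0],"angular":[0,0,0.33]},{"travel":[160,-48,0],"angular":[0,0,0.44]},{"travel":[200,-60,0],"angular":[0,0,0.55]}]' 1 100; python3 - <<'E'
from plan import *
go([.464,-.300,.2],-112)
E
```

```text
t: 0.65
ee_pos: [0.3819, -0.3661, 0.2312]
tool_rot: [-3.134, 0.218, 0.0]
contact_force: [1.8, -0.6, -0.5]
grip_width: 1.006
q [-0.8523  0.313   1.7055 -0.      1.1233  0.8574] pos [ 0.3819 -0.3661  0.2312] F [ 1.8334 -0.5908 -0.5185] cur yaw -97.95534441105833 zaxis [-0.0002  0.0002 -1.    ] w 1.0061963611818823
travel mm [ 72.1495 -76.8399  31.1988] ang [-0.0001  0.0002  0.2451]
```

```bash
python3 -m crank '[{"travel":[24,-26,10],"angular":[0,0,0.08]},{"travel":[48,-51,20],"angular":[0,0,0.16]},{"travel":[72,-77,31],"angular":[0,0,0.245]},{"travel":[72,-77,31],"angular":[0,0,0.245]},{"travel":[72,-77,31],"angular":[0,0,0.245]}]' 1 100; python3 - <<'E'
from plan import *
go([.464,-.300,.2],-112)
d=snap('wrist','w1'); print(d['eye'])
E
```

```text
t: 1.15
ee_pos: [0.4626, -0.3003, 0.1999]
tool_rot: [-3.086, 0.589, 0.001]
contact_force: [-0.9, -1.2, -0.3]
grip_width: 0.998
q [-0.6601  0.3886  1.6801 -0.0002  1.0738  1.2877] pos [ 0.4626 -0.3003  0.1999] F [-0.9325 -1.2303 -0.3204] cur yaw -111.59854491233145 zaxis [-0.0008  0.0004 -1.    ] w 0.9979319741519519
travel mm [ 1.1579 -0.8094 -0.0918] ang [-0.0001  0.001   0.007 ]
[ 0.5387 -0.3304  0.3422]
```

View pics/w1.png

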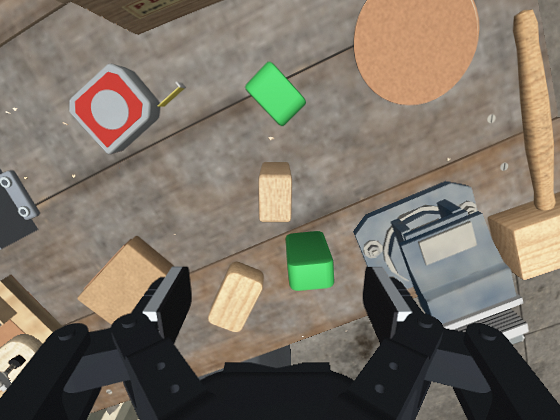

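```bash
python3 - <<'E'
from h import *
crop('w1',240,150,340,230,7,'c5')
E
```

```text
(no output)
```

View pics/c5.png

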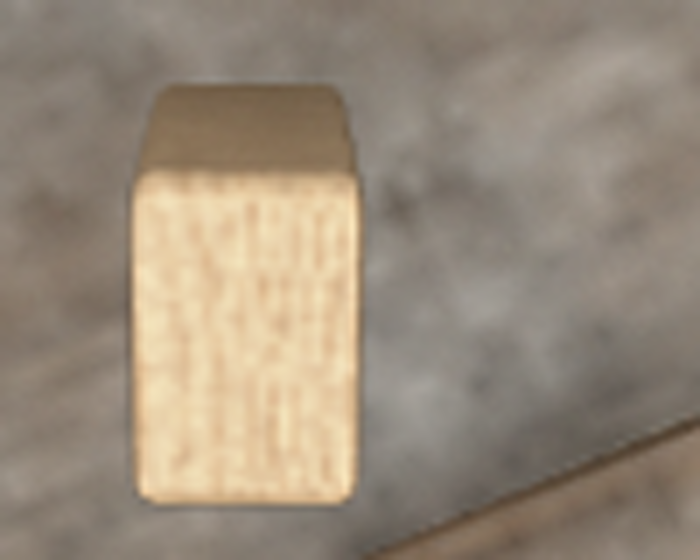

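```bash
python3 - <<'E'
from plan import *
W=lambda x,y:('w1',(240+(x+.5)/7-.5,150+(y+.5)/7-.5))
T=lambda x,y:('top0',(330+(x+.5)/5-.5,160+(y+.5)/5-.5))
C=[(133,171),(361,171),(356,505),(136,505)]
P=[onz(*W(*c),.082) for c in C]; print(np.mean(P,0))
for a,b in [(0,1),(1,2),(2,3),(3,0)]: d=P[b]-P[a]; print(np.linalg.norm(d)*1e3, np.degrees(np.arctan2(d[1],d[0])))
m=np.mean(C,0); print('centre',tri([W(*m),T(148.5,302)]), tri([W(*m),T(148.5,302),('scene0',(285+329/6-.5,210+189.5/6-.5))]))
go(list(np.mean(P,0)[:2])+[.03],-112)
E
```

```text
[ 0.4674 -0.3003  0.082 ]
28.39912949089154 -111.60432130541825
44.494055453404826 158.40687710584
28.849864004897157 68.40527760357143
44.50108337243764 -22.173460616209386
centre (array([ 0.4654, -0.3004,  0.075 ]), [np.float64(0.0010363076268197643), np.float64(0.001036307626819837)]) (array([ 0.4655, -0.3   ,  0.0781]), [np.float64(0.0013597969270500668), np.float64(0.0012539107189779332), np.float64(0.0007883667384422362)])
q [-0.6614  0.388   1.68   -0.0002  1.0739  1.2875] pos [ 0.4623 -0.3009  0.2003] F [-0.4276  0.5515 -0.6651] cur yaw -111.65449985202228 zaxis [-0.0004  0.     -1.    ] w 0.9990444196391985
travel mm [  4.5858  -2.5617 170.2832] ang [0.0001 0.0003 0.006 ]
```

```bash
python3 -m crank '[{"travel":[3,-2,40],"angular":[0,0,0]},{"travel":[3,-2,80],"angular":[0,0,0]},{"travel":[3,-2,115],"angular":[0,0,0]},{"travel":[3,-2,145],"angular":[0,0,0]},{"travel":[3,-2,166],"angular":[0,0,0]}]' 1 100; python3 -m crank '[{"travel":[0,0,0],"angular":[0,0,0]},{"travel":[0,0,0],"angular":[0,0,0]},{"travel":[0,0,0],"angular":[0,0,0]},{"travel":[0,0,0],"angular":[0,0,0]},{"travel":[0,0,0],"angular":[0,0,0]}]' -1 100
```

```text
t: 1.7
ee_pos: [0.4648, -0.3007, 0.0327]
tool_rot: [-3.085, 0.593, 0.002]
contact_force: [-0.3, -0.1, -0.1]
grip_width: 1.001
t: 2.2
ee_pos: [0.4667, -0.3007, 0.0358]
tool_rot: [3.084, -0.592, 0.004]
contact_force: [-1.8, -0.6, 7.1]
grip_width: 0.337
```

```bash
python3 -m crank '[{"travel":[0,0,0],"angular":[0,0,0]},{"travel":[0,0,0],"angular":[0,0,0]},{"travel":[0,0,-3],"angular":[0,0,0]},{"travel":[0,0,-15],"angular":[0,0,0]},{"travel":[0,0,-30],"angular":[0,0,0]}]' -1 100; python3 -m crank '[{"travel":[0,0,-35],"angular":[0,0,0]},{"travel":[0,0,-70],"angular":[0,0,0]},{"travel":[0,0,-105],"angular":[0,0,0]},{"travel":[0,0,-128],"angular":[0,0,0]},{"travel":[0,0,-128],"angular":[0,0,0]}]'; python3 - <<'E'
from plan import *
snap('wrist','w2');snap('scene','s2');snap('top','t2'); go([.563,.043,.19],-90)
E
```

```text
t: 2.7
ee_pos: [0.466, -0.2999, 0.0653]
tool_rot: [-3.085, 0.592, 0.001]
contact_force: [-0.2, -0.2, -0.5]
grip_width: 0.339
t: 3.2
ee_pos: [0.4673, -0.3009, 0.1969]
tool_rot: [3.082, -0.591, 0.01]
contact_force: [0.6, -0.0, -1.4]
grip_width: 0.34
q [-0.6559  0.4017  1.6821  0.      1.0585  1.294 ] pos [ 0.4657 -0.2997  0.192 ] F [ 0.0028  0.1722 -1.2496] cur yaw -111.72482150452248 zaxis [-0.0006  0.0005 -1.    ] w 0.3407833014460956
travel mm [ -36.4163 -354.3655    2.0821] ang [-0.0004  0.0007 -0.3792]
```

View pics/w2.png

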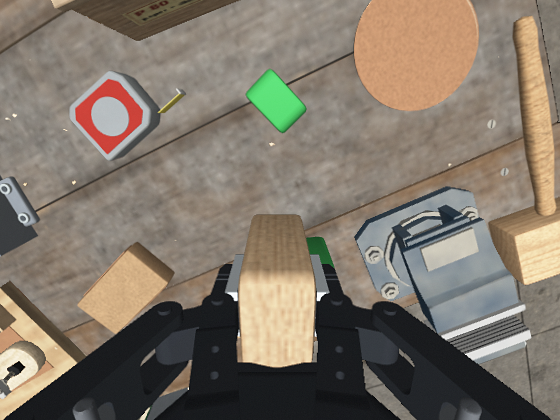

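View pics/s2.png

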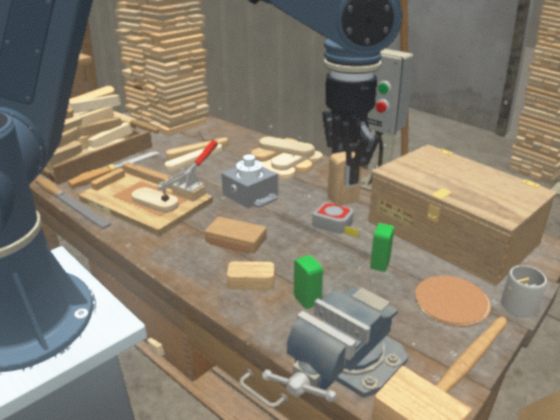

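```bash
python3 - <<'E'
from plan import *
s=r.sense(); R0=R(s['tool_rot']); p=s['ee_pos']
for f in ['w2','s2']:
    im=cv2.imread(f'pics/{f}.png')
    for dz in (.0355,-.0465):
        for a,b in [(-23,-15),(23,-15),(23,15),(-23,15)]:
            X=p+R0@np.array([a/1e3,b/1e3,dz]); q=proj(f,X); print(f,dz,a,b,q); 
            cv2.circle(im,tuple(int(v) for v in np.round(q)),1,(0,0,255),-1)
    cv2.imwrite(f'pics/{f}m.png',im)
crop('w2m',220,190,340,380,3,'c6');crop('s2m',310,130,390,210,7,'c7')
E
```

```text
w2 0.0355 -23 -15 [254.001  272.6497]
w2 0.0355 23 -15 [252.2795 208.6776]
w2 0.0355 23 15 [299.4578 208.6474]
w2 0.0355 -23 15 [297.8646 272.6089]
w2 -0.0465 -23 -15 [240.9931 369.1277]
w2 -0.0465 23 -15 [236.1757 275.4474]
w2 -0.0465 23 15 [315.2175 275.3741]
w2 -0.0465 -23 15 [310.6568 369.0352]
s2 0.0355 -23 -15 [325.7793 200.2618]
s2 0.0355 23 -15 [349.9023 194.9895]
s2 0.0355 23 15 [359.0878 203.0489]
s2 0.0355 -23 15 [334.4824 208.6441]
s2 -0.0465 -23 -15 [328.0119 154.8451]
s2 -0.0465 23 -15 [353.2247 150.3027]
s2 -0.0465 23 15 [362.9918 157.4289]
s2 -0.0465 -23 15 [337.2484 162.2604]
```

View pics/c6.png

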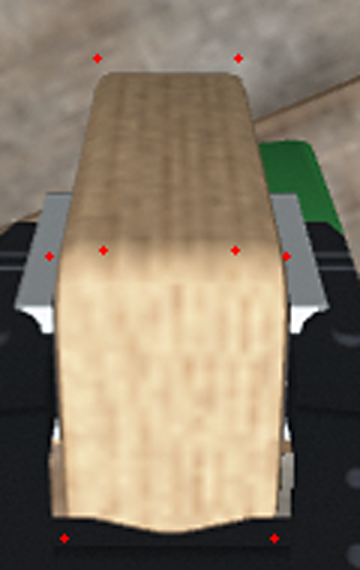

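View pics/c7.png

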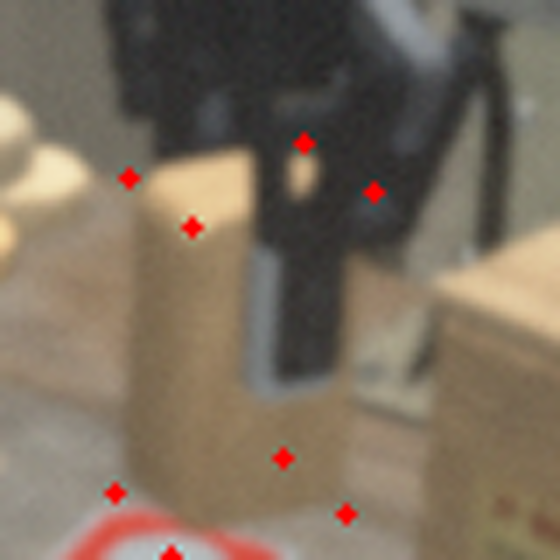

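```bash
python3 - <<'E'
from plan import *
s=r.sense(); R0=R(s['tool_rot']); print(s['ee_pos'])
p=np.array([.4665,-.3005,.1955])
for f in ['w2']:
    im=cv2.imread(f'pics/{f}.png')
    for dz in (.0355,-.0465):
        for a,b in [(-23,-15),(23,-15),(23,15),(-23,15)]:
            X=p+R0@np.array([a/1e3,b/1e3,dz]); q=proj(f,X); print(f,dz,a,b,(q-[220,190])*3); 
d1=np.load('pics/w1.npz');d2=np.load('pics/w2.npz');print(d1['eye'],d2['eye'],d1['attitude'],d2['attitude'])
E
```

```text
[ 0.4657 -0.2997  0.192 ]
w2 0.0355 -23 -15 [102.8295 251.7019]
w2 0.0355 23 -15 [97.6251 56.3366]
w2 0.0355 23 15 [241.92    56.2442]
w2 0.0355 -23 15 [236.7977 251.5713]
w2 -0.0465 -23 -15 [ 63.2079 551.6507]
w2 -0.0465 23 -15 [ 48.2707 263.4815]
w2 -0.0465 23 15 [293.2233 263.2331]
w2 -0.0465 -23 15 [278.1874 551.3254]
[ 0.5387 -0.3304  0.3422] [ 0.5424 -0.3305  0.3398] [-0.2124  0.3136 -1.9285] [-0.209   0.3052 -1.9319]
```

```bash
python3 -m crank '[{"travel":[-3,-30,0],"angular":[0,0,0]},{"travel":[-7,-70,0],"angular":[0,0,0]},{"travel":[-11,-110,0],"angular":[0,0,0]},{"travel":[-15,-150,0],"angular":[0,0,0]},{"travel":[-19,-190,0],"angular":[0,0,0]}]'; python3 -m crank '[{"travel":[-4,-40,0],"angular":[0,0,0]},{"travel":[-8,-80,0],"angular":[0,0,0]},{"travel":[-12,-120,0],"angular":[0,0,0]},{"travel":[-15,-150,0],"angular":[0,0,0]},{"travel":[-17,-164,0],"angular":[0,0,0]}]';  python3 -m crank '[{"travel":[0,0,0],"angular":[0,0,0]},{"travel":[0,0,10],"angular":[0,0,0]},{"travel":[0,0,20],"angular":[0,0,0]},{"travel":[0,0,30],"angular":[0,0,0]},{"travel":[0,0,38],"angular":[0,0,0]}]';python3 - <<'E'
from plan import *
go([.563,.043,.15],-111.7)
d=snap('scene','s3');snap('wrist','w3');crop('s3',190,80,310,220,4,'c8')
E
```

```text
t: 3.85
ee_pos: [0.5183, -0.1148, 0.1911]
tool_rot: [-3.085, 0.592, 0.004]
contact_force: [0.3, 0.5, -0.3]
grip_width: 0.341
t: 4.35
ee_pos: [0.5634, 0.0444, 0.191]
tool_rot: [3.086, -0.589, -0.003]
contact_force: [-0.1, 0.0, -0.7]
grip_width: 0.336
t: 4.85
ee_pos: [0.5632, 0.0414, 0.1529]
tool_rot: [3.085, -0.594, -0.002]
contact_force: [0.1, 0.5, -0.5]
grip_width: 0.338
q [-0.009   0.4695  1.6858 -0.      0.9877  1.9421] pos [0.5632 0.0414 0.1529] F [ 0.1258  0.4508 -0.5325] cur yaw -111.78901462871137 zaxis [-0.0014 -0.     -1.    ] w 0.33778962068809293
travel mm [-0.7558 -1.4199  2.8711] ang [ 0.0005  0.0013 -0.0016]
```

View pics/c8.png

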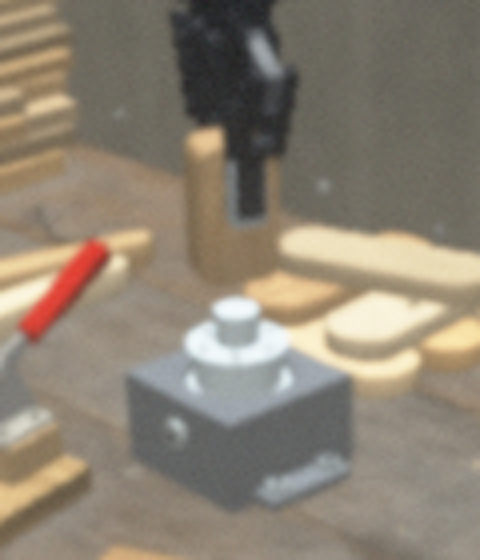

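View pics/w3.png

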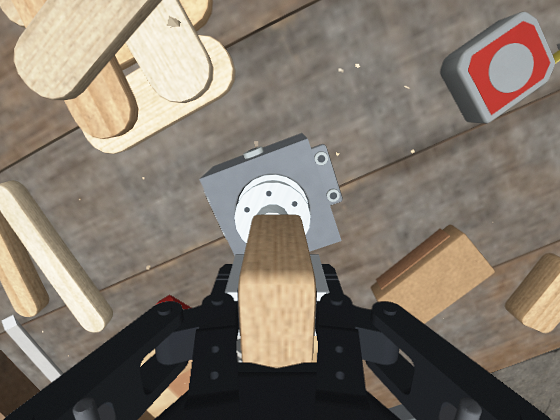

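```bash
python3 -m crank '[{"travel":[-0.5,-2.5,4],"angular":[0,0,0]},{"travel":[-0.5,-2.5,8],"angular":[0,0,0]},{"travel":[-0.5,-2.5,12],"angular":[0,0,0]},{"travel":[-0.5,-2.5,15],"angular":[0,0,0]},{"travel":[-0.5,-2.5,16],"angular":[0,0,0]}]' -1 100;  python3 -m crank '[{"travel":[0,0,0],"angular":[0,0,0]},{"travel":[0,0,1],"angular":[0,0,0]},{"travel":[0,0,2],"angular":[0,0,0]},{"travel":[0,0,3],"angular":[0,0,0]},{"travel":[0,0,4],"angular":[0,0,0]}]' -1 100;python3 - <<'E'
from plan import *
go([.563,.043,.15],-111.7)
d=snap('scene','s4');snap('wrist','w4');crop('s4',190,80,310,220,4,'c9')
E
```

```text
t: 5.45
ee_pos: [0.564, 0.0447, 0.1379]
tool_rot: [3.085, -0.592, -0.001]
contact_force: [0.1, -0.1, -1.0]
grip_width: 0.338
t: 5.95
ee_pos: [0.5642, 0.0447, 0.1342]
tool_rot: [-3.085, 0.592, -0.0]
contact_force: [-0.1, 0.5, 0.7]
grip_width: 0.338
q [-0.0033  0.4959  1.6968  0.      0.9488  1.9468] pos [0.5642 0.0447 0.1342] F [-0.0858  0.5035  0.6618] cur yaw -111.72925189482979 zaxis [ 0.  0. -1.] w 0.3376519833082759
travel mm [ -0.4571   1.9677 -15.7595] ang [-0.     -0.     -0.0005]
```

View pics/c9.png

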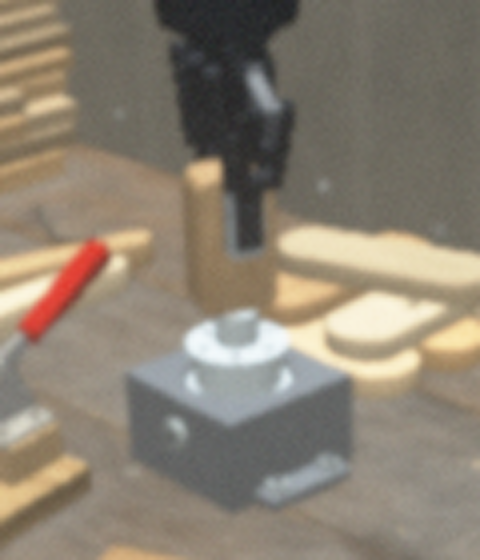

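View pics/w4.png

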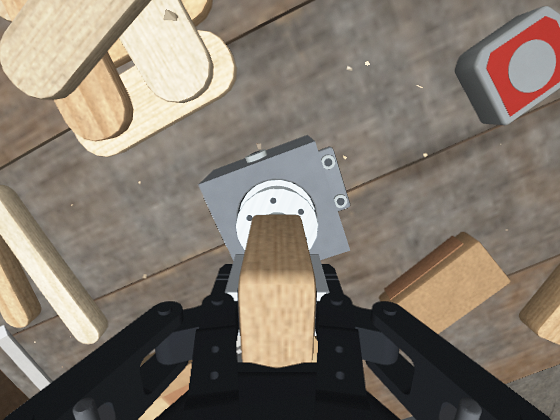

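```bash
for i in 1 ; do python3 -m crank '[{"travel":[0,0,0.5],"angular":[0,0,0]},{"travel":[0,0,1],"angular":[0,0,0]},{"travel":[0,0,1.5],"angular":[0,0,0]},{"travel":[0,0,2],"angular":[0,0,0]},{"travel":[0,0,2.5],"angular":[0,0,0]}]'; done; python3 -m crank '[{"travel":[0,0,0.5],"angular":[0,0,0]},{"travel":[0,0,1],"angular":[0,0,0]},{"travel":[0,0,1.5],"angular":[0,0,0]},{"travel":[0,0,2],"angular":[0,0,0]},{"travel":[0,0,2.5],"angular":[0,0,0]}]'; python3 -m crank '[{"travel":[0,0,0.5],"angular":[0,0,0]},{"travel":[0,0,1],"angular":[0,0,0]},{"travel":[0,0,1.5],"angular":[0,0,0]},{"travel":[0,0,2],"angular":[0,0,0]},{"travel":[0,0,2.5],"angular":[0,0,0]}]'
```

```text
t: 6.55
ee_pos: [0.5643, 0.0446, 0.1319]
tool_rot: [-3.085, 0.592, -0.0]
contact_force: [-0.1, -1.0, 1.8]
grip_width: 0.338
t: 7.05
ee_pos: [0.5642, 0.0447, 0.1293]
tool_rot: [-3.085, 0.592, -0.0]
contact_force: [0.2, 0.2, 0.9]
grip_width: 0.34
t: 7.55
ee_pos: [0.5641, 0.0447, 0.1268]
tool_rot: [-3.085, 0.592, 0.0]
contact_force: [-0.2, 0.1, 1.0]
grip_width: 0.339
```

```bash
python3 -m crank '[{"travel":[0,0,0.5],"angular":[0,0,0]},{"travel":[0,0,1],"angular":[0,0,0]},{"travel":[0,0,1.5],"angular":[0,0,0]},{"travel":[0,0,2],"angular":[0,0,0]},{"travel":[0,0,2.5],"angular":[0,0,0]}]'; python3 -m crank '[{"travel":[0,0,0.5],"angular":[0,0,0]},{"travel":[0,0,1],"angular":[0,0,0]},{"travel":[0,0,1.5],"angular":[0,0,0]},{"travel":[0,0,2],"angular":[0,0,0]},{"travel":[0,0,2.5],"angular":[0,0,0]}]'; python3 - <<'E'
from plan import *
print(r.sense())
d=snap('scene','s5');snap('wrist','w5');crop('s5',190,80,310,220,4,'c10')
E
```

```text
t: 8.05
ee_pos: [0.5641, 0.0447, 0.1242]
tool_rot: [3.085, -0.592, -0.0]
contact_force: [0.1, -0.6, 1.0]
grip_width: 0.338
t: 8.55
ee_pos: [0.5642, 0.0447, 0.1219]
tool_rot: [-3.085, 0.592, -0.0]
contact_force: [0.9, -0.3, 4.4]
grip_width: 0.339
{'t': 8.55, 'qpos': array([-0.0032,  0.5133,  1.7047, -0.    ,  0.9234,  1.9467]), 'dq': array([-0.0001,  0.0045,  0.0021,  0.0007, -0.0072,  0.0006]), 'joint_efforts': array([  0.0061, -53.522 , -23.8846,   0.0329,  -0.1018,   0.0214]), 'ee_pos': array([0.5642, 0.0447, 0.1219]), 'tool_rot': array([-3.0853,  0.592 , -0.0004]), 'contact_force': array([ 0.8516, -0.3179,  4.3822]), 'moment': array([-0.0587,  0.1273,  0.0052]), 'grip_width': 0.33903910686001854}
```

View pics/c10.png

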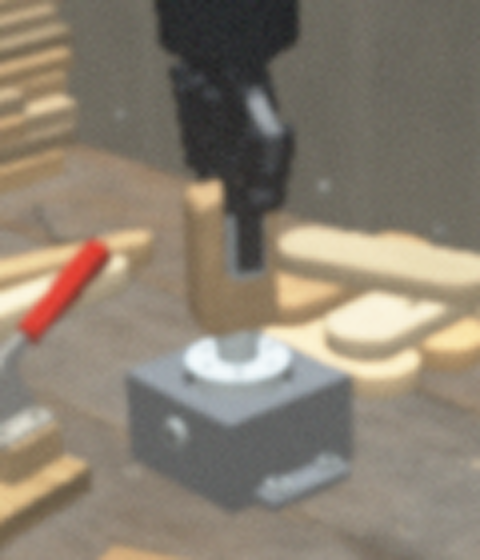

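View pics/w5.png

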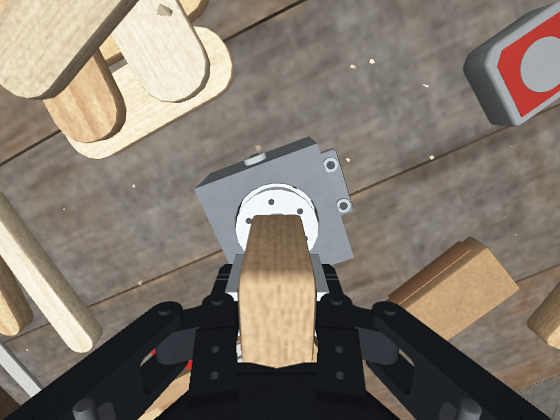

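```bash
python3 -m crank '[{"travel":[0,0,0.3],"angular":[0,0,0]},{"travel":[0,0,0.6],"angular":[0,0,0]},{"travel":[0,0,0.9],"angular":[0,0,0]},{"travel":[0,0,1.2],"angular":[0,0,0]},{"travel":[0,0,1.5],"angular":[0,0,0]}]'; python3 -m crank '[{"travel":[0,0,0.3],"angular":[0,0,0]},{"travel":[0,0,0.6],"angular":[0,0,0]},{"travel":[0,0,0.9],"angular":[0,0,0]},{"travel":[0,0,1.2],"angular":[0,0,0]},{"travel":[0,0,1.5],"angular":[0,0,0]}]'
```

```text
t: 9.15
ee_pos: [0.5645, 0.0447, 0.1209]
tool_rot: [-3.085, 0.592, -0.002]
contact_force: [-0.4, 0.3, 7.8]
grip_width: 0.343
t: 9.65
ee_pos: [0.5647, 0.0447, 0.1195]
tool_rot: [-3.085, 0.592, -0.002]
contact_force: [-1.0, 0.3, 8.5]
grip_width: 0.342
```

```bash
python3 -m crank '[{"travel":[0,0,0.2],"angular":[0,0,0]},{"travel":[0,0,0.4],"angular":[0,0,0]},{"travel":[0,0,0.6],"angular":[0,0,0]},{"travel":[0,0,0.8],"angular":[0,0,0]},{"travel":[0,0,1],"angular":[0,0,0]}]'; python3 -m crank '[{"travel":[0,0,0.2],"angular":[0,0,0]},{"travel":[0,0,0.4],"angular":[0,0,0]},{"travel":[0,0,0.6],"angular":[0,0,0]},{"travel":[0,0,0.8],"angular":[0,0,0]},{"travel":[0,0,1],"angular":[0,0,0]}]'
```

```text
t: 10.15
ee_pos: [0.5647, 0.0447, 0.1186]
tool_rot: [-3.085, 0.592, -0.002]
contact_force: [-0.5, -0.0, 8.5]
grip_width: 0.337
t: 10.65
ee_pos: [0.5647, 0.0447, 0.1175]
tool_rot: [-3.085, 0.592, -0.002]
contact_force: [-1.1, 0.3, 7.7]
grip_width: 0.341
```

```bash
python3 -c "
from plan import *
s=r.sense();print(s['moment'],s['contact_force'],s['tool_rot'])"
```

```text
[-0.0296  0.1743  0.0246] [-1.0578  0.2764  7.7201] [-3.085   0.5919 -0.0022]
```

```bash
python3 -m crank '[{"travel":[0,0,0.2],"angular":[0,0,0]},{"travel":[0,0,0.4],"angular":[0,0,0]},{"travel":[0,0,0.6],"angular":[0,0,0]},{"travel":[0,0,0.8],"angular":[0,0,0]},{"travel":[0,0,1],"angular":[0,0,0]}]'; python3 -m crank '[{"travel":[0,0,0.2],"angular":[0,0,0]},{"travel":[0,0,0.4],"angular":[0,0,0]},{"travel":[0,0,0.6],"angular":[0,0,0]},{"travel":[0,0,0.8],"angular":[0,0,0]},{"travel":[0,0,1],"angular":[0,0,0]}]'
```

```text
t: 11.15
ee_pos: [0.5645, 0.0447, 0.1162]
tool_rot: [-3.085, 0.592, -0.001]
contact_force: [-0.2, 0.0, 5.9]
grip_width: 0.337
t: 11.65
ee_pos: [0.5645, 0.0447, 0.1153]
tool_rot: [-3.085, 0.592, -0.002]
contact_force: [0.1, -0.2, 6.9]
grip_width: 0.339
```

```bash
python3 -m crank '[{"travel":[0,0,0.2],"angular":[0,0,0]},{"travel":[0,0,0.4],"angular":[0,0,0]},{"travel":[0,0,0.6],"angular":[0,0,0]},{"travel":[0,0,0.8],"angular":[0,0,0]},{"travel":[0,0,1],"angular":[0,0,0]}]'; python3 -m crank '[{"travel":[0,0,0.2],"angular":[0,0,0]},{"travel":[0,0,0.4],"angular":[0,0,0]},{"travel":[0,0,0.6],"angular":[0,0,0]},{"travel":[0,0,0.8],"angular":[0,0,0]},{"travel":[0,0,1],"angular":[0,0,0]}]'
```

```text
t: 12.15
ee_pos: [0.5644, 0.0447, 0.1142]
tool_rot: [-3.085, 0.592, -0.001]
contact_force: [0.1, -0.3, 5.2]
grip_width: 0.338
t: 12.65
ee_pos: [0.5643, 0.0446, 0.1129]
tool_rot: [-3.085, 0.592, -0.001]
contact_force: [0.1, 0.0, 4.4]
grip_width: 0.341
```

```bash
python3 -m crank '[{"travel":[0,0,0.2],"angular":[0,0,0]},{"travel":[0,0,0.4],"angular":[0,0,0]},{"travel":[0,0,0.6],"angular":[0,0,0]},{"travel":[0,0,0.8],"angular":[0,0,0]},{"travel":[0,0,1],"angular":[0,0,0]}]'
```

```text
t: 13.15
ee_pos: [0.5641, 0.0447, 0.1117]
tool_rot: [3.085, -0.592, -0.0]
contact_force: [-0.8, -0.4, 4.1]
grip_width: 0.337
```

```bash
python3 -m crank '[{"travel":[0,0,0.2],"angular":[0,0,0]},{"travel":[0,0,0.4],"angular":[0,0,0]},{"travel":[0,0,0.6],"angular":[0,0,0]},{"travel":[0,0,0.8],"angular":[0,0,0]},{"travel":[0,0,1],"angular":[0,0,0]}]'
```

```text
t: 13.65
ee_pos: [0.5641, 0.0447, 0.1107]
tool_rot: [3.085, -0.592, -0.0]
contact_force: [0.5, -0.5, 2.2]
grip_width: 0.341
```

```bash
python3 -m crank '[{"travel":[0,0,0.2],"angular":[0,0,0]},{"travel":[0,0,0.4],"angular":[0,0,0]},{"travel":[0,0,0.6],"angular":[0,0,0]},{"travel":[0,0,0.8],"angular":[0,0,0]},{"travel":[0,0,1],"angular":[0,0,0]}]'
```

```text
t: 14.15
ee_pos: [0.5641, 0.0447, 0.1097]
tool_rot: [3.085, -0.592, -0.0]
contact_force: [0.0, -0.2, 1.3]
grip_width: 0.339
```

```bash
python3 -m crank '[{"travel":[0,0,0.2],"angular":[0,0,0]},{"travel":[0,0,0.4],"angular":[0,0,0]},{"travel":[0,0,0.6],"angular":[0,0,0]},{"travel":[0,0,0.8],"angular":[0,0,0]},{"travel":[0,0,1],"angular":[0,0,0]}]'
```

```text
t: 14.65
ee_pos: [0.5641, 0.0447, 0.1087]
tool_rot: [3.085, -0.592, -0.0]
contact_force: [-0.4, 0.3, 0.8]
grip_width: 0.339
```

```bash
python3 - <<'E'
from plan import *
print(r.sense()['contact_force'])
d=snap('scene','s6');crop('s6',190,80,310,220,4,'c11')
E
```

```text
[-0.3822  0.265   0.7886]
```

View pics/c11.png

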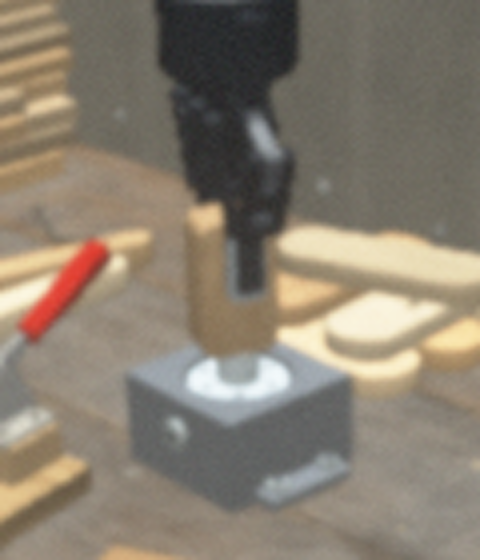

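```bash
python3 -m crank '[{"travel":[0,0,0.2],"angular":[0,0,0]},{"travel":[0,0,0.4],"angular":[0,0,0]},{"travel":[0,0,0.6],"angular":[0,0,0]},{"travel":[0,0,0.8],"angular":[0,0,0]},{"travel":[0,0,1],"angular":[0,0,0]}]'
```

```text
t: 15.2
ee_pos: [0.5641, 0.0447, 0.1078]
tool_rot: [-3.085, 0.592, 0.0]
contact_force: [0.5, -0.6, -1.6]
grip_width: 0.343
```

```bash
python3 -m crank '[{"travel":[0,0,0.2],"angular":[0,0,0]},{"travel":[0,0,0.4],"angular":[0,0,0]},{"travel":[0,0,0.6],"angular":[0,0,0]},{"travel":[0,0,0.8],"angular":[0,0,0]},{"travel":[0,0,1],"angular":[0,0,0]}]'
```

```text
t: 15.7
ee_pos: [0.5642, 0.0447, 0.1069]
tool_rot: [-3.085, 0.592, -0.0]
contact_force: [-0.2, -0.5, 1.8]
grip_width: 0.34
```

```bash
python3 -m crank '[{"travel":[0,0,0.2],"angular":[0,0,0]},{"travel":[0,0,0.4],"angular":[0,0,0]},{"travel":[0,0,0.6],"angular":[0,0,0]},{"travel":[0,0,0.8],"angular":[0,0,0]},{"travel":[0,0,0.9],"angular":[0,0,0]}]'
```

```text
t: 16.2
ee_pos: [0.5643, 0.0447, 0.1061]
tool_rot: [-3.085, 0.592, -0.0]
contact_force: [0.0, 0.3, 5.0]
grip_width: 0.337
```

```bash
python3 -m crank '[{"travel":[0,0,0.1],"angular":[0,0,0]},{"travel":[0,0,0.2],"angular":[0,0,0]},{"travel":[0,0,0.3],"angular":[0,0,0]},{"travel":[0,0,0.4],"angular":[0,0,0]},{"travel":[0,0,0.5],"angular":[0,0,0]}]'
```

```text
t: 16.7
ee_pos: [0.5644, 0.0447, 0.1058]
tool_rot: [-3.085, 0.592, -0.001]
contact_force: [-1.9, 0.1, 7.3]
grip_width: 0.341
```

```bash
python3 -m crank '[{"travel":[0,0,0.1],"angular":[0,0,0]},{"travel":[0,0,0.2],"angular":[0,0,0]},{"travel":[0,0,0.3],"angular":[0,0,0]},{"travel":[0,0,0.4],"angular":[0,0,0]},{"travel":[0,0,0.5],"angular":[0,0,0]}]'
```

```text
t: 17.2
ee_pos: [0.5645, 0.0447, 0.1056]
tool_rot: [-3.085, 0.592, -0.001]
contact_force: [-2.1, 0.7, 10.6]
grip_width: 0.338
```

```bash
python3 -m crank '[{"travel":[0,0,0.1],"angular":[0,0,0]},{"travel":[0,0,0.2],"angular":[0,0,0]},{"travel":[0,0,0.3],"angular":[0,0,0]},{"travel":[0,0,0.4],"angular":[0,0,0]},{"travel":[0,0,0.5],"angular":[0,0,0]}]'
```

```text
t: 17.7
ee_pos: [0.5645, 0.0447, 0.1054]
tool_rot: [-3.085, 0.592, -0.002]
contact_force: [-3.1, -0.2, 12.6]
grip_width: 0.34
```

```bash
python3 -m crank '[{"travel":[0,0,0.2],"angular":[0,0,0]},{"travel":[0,0,0.4],"angular":[0,0,0]},{"travel":[0,0,0.6],"angular":[0,0,0]},{"travel":[0,0,0.8],"angular":[0,0,0]},{"travel":[0,0,0.8],"angular":[0,0,0]}]'
```

```text
t: 18.2
ee_pos: [0.5647, 0.0447, 0.105]
tool_rot: [-3.085, 0.592, -0.002]
contact_force: [-4.9, 1.4, 17.4]
grip_width: 0.343
```

```bash
python3 -m crank '[{"travel":[0,0,0.1],"angular":[0,0,0]},{"travel":[0,0,0.2],"angular":[0,0,0]},{"travel":[0,0,0.3],"angular":[0,0,0]},{"travel":[0,0,0.4],"angular":[0,0,0]},{"travel":[0,0,0.4],"angular":[0,0,0]}]'
```

```text
t: 18.7
ee_pos: [0.5647, 0.0447, 0.1048]
tool_rot: [-3.085, 0.592, -0.003]
contact_force: [-4.2, 0.3, 20.2]
grip_width: 0.34
```

```bash
python3 -m crank '[{"travel":[0,0,0.1],"angular":[0,0,0]},{"travel":[0,0,0.2],"angular":[0,0,0]},{"travel":[0,0,0.3],"angular":[0,0,0]},{"travel":[0,0,0.4],"angular":[0,0,0]},{"travel":[0,0,0.4],"angular":[0,0,0]}]'
```

```text
t: 19.2
ee_pos: [0.5648, 0.0447, 0.1046]
tool_rot: [-3.085, 0.592, -0.003]
contact_force: [-5.2, -0.3, 22.7]
grip_width: 0.341
```

```bash
python3 -m crank '[{"travel":[0,0,0],"angular":[0,0,0]},{"travel":[0,0,0],"angular":[0,0,0]},{"travel":[0,0,0],"angular":[0,0,0]},{"travel":[0,0,0],"angular":[0,0,0]},{"travel":[0,0,0],"angular":[0,0,0]}]'
```

```text
t: 19.7
ee_pos: [0.5648, 0.0447, 0.1047]
tool_rot: [-3.085, 0.592, -0.003]
contact_force: [-5.4, 0.6, 21.5]
grip_width: 0.34
```

```bash
python3 - <<'E'
from plan import *
for i in range(3): print(r.sense()['contact_force']);snap('wrist','w7')
d=snap('scene','s7');crop('s7',190,80,310,220,4,'c12');crop('w7',180,120,380,300,4,'c13')
E
```

```text
[-5.3871  0.5848 21.5331]
[-5.313   0.7904 22.7284]
[-6.6039 -0.193  21.5734]
```

View pics/c12.png

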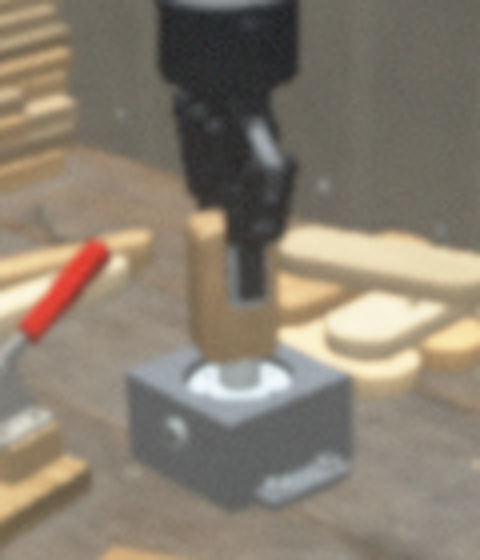

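View pics/c13.png

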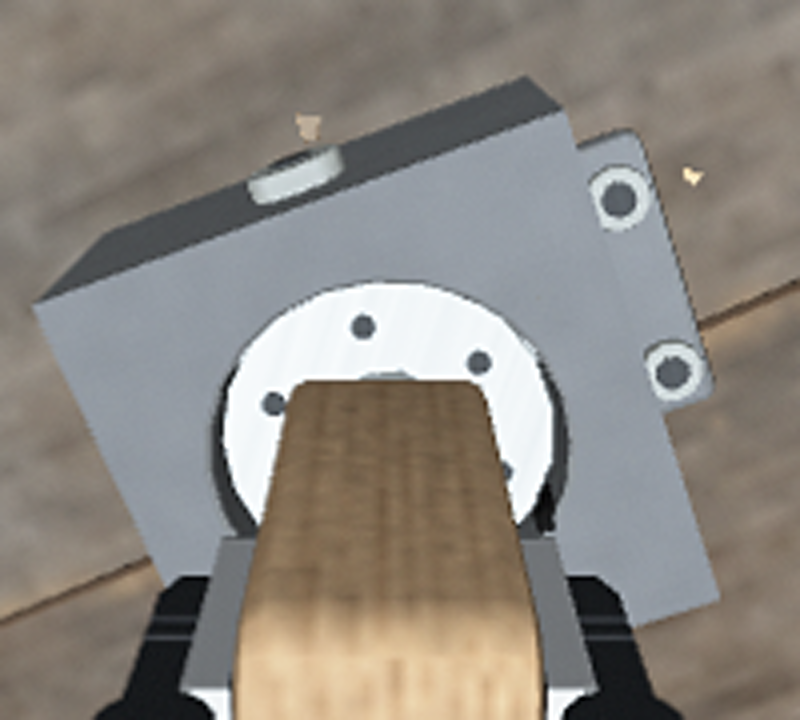

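```bash
python3 -m crank '[{"travel":[0,0,-2],"angular":[0,0,0]},{"travel":[0,0,-5],"angular":[0,0,0]},{"travel":[0,0,-20],"angular":[0,0,0]},{"travel":[0,0,-50],"angular":[0,0,0]},{"travel":[0,0,-88],"angular":[0,0,0]}]'; python3 -m crank '[{"travel":[0,0,0],"angular":[0,0,0]},{"travel":[0,0,0],"angular":[0,0,0]},{"travel":[4,40,0],"angular":[0,0,0]},{"travel":[8,80,0],"angular":[0,0,0]},{"travel":[12,120,0],"angular":[0,0,0]}]'; python3 - <<'E'
from plan import *
snap('top','t8');snap('scene','s8'); go([.4655,-.300,.19],-111.7)
crop('t8',165,145,245,215,8,'c14');crop('s8',190,80,310,220,4,'c15')
E
```

```text
t: 20.4
ee_pos: [0.5632, 0.0446, 0.1903]
tool_rot: [3.085, -0.592, -0.005]
contact_force: [-0.4, 0.0, -0.1]
grip_width: 0.338
t: 20.9
ee_pos: [0.5296, -0.0721, 0.1891]
tool_rot: [-3.086, 0.591, 0.004]
contact_force: [0.4, -0.0, -1.1]
grip_width: 0.341
q [-0.2266  0.3727  1.734  -0.0009  1.0379  1.7272] pos [ 0.5291 -0.0745  0.1891] F [ 0.1723  0.4041 -0.7995] cur yaw -111.9213640535835 zaxis [-0.0031 -0.0001 -1.    ] w 0.3413999659092423
travel mm [ 25.1951 232.957   -0.664 ] ang [ 0.0012  0.0028 -0.0039]
```

View pics/c14.png

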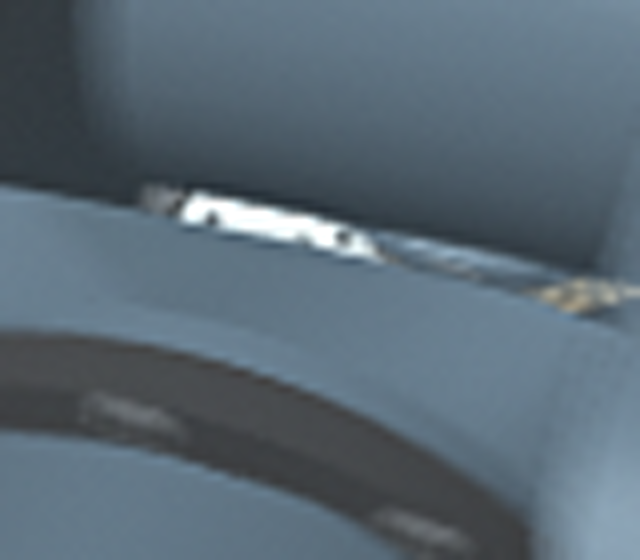

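View pics/s8.png

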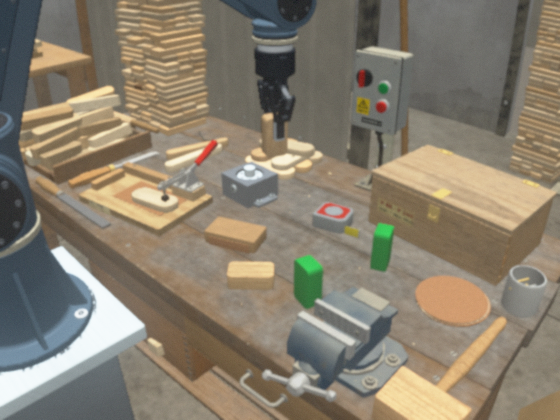

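Cap is down in the bore (scene pixel ~(250,175)). Carry the block back to its free spot.

```bash
python3 -m crank '[{"travel":[5,47,0],"angular":[0,0,0]},{"travel":[10,94,0],"angular":[0,0,0]},{"travel":[15,141,0],"angular":[0,0,0]},{"travel":[20,188,0],"angular":[0,0,0]},{"travel":[24,225,0],"angular":[0,0,0]}]'; python3 -m crank '[{"travel":[0,0,0],"angular":[0,0,0]},{"travel":[0,0,10],"angular":[0,0,0]},{"travel":[0,0,40],"angular":[0,0,0]},{"travel":[0,0,80],"angular":[0,0,0]},{"travel":[0,0,100],"angular":[0,0,0]}]'; python3 -m crank '[{"travel":[0,0,0],"angular":[0,0,0]},{"travel":[0,0,0],"angular":[0,0,0]},{"travel":[0,0,0],"angular":[0,0,0]},{"travel":[0,0,0],"angular":[0,0,0]},{"travel":[0,0,0],"angular":[0,0,0]}]'; python3 - <<'E'
from plan import *
go([.4655,-.300,.0375],-111.7);snap('scene','s9');crop('s9',280,150,420,310,4,'c16');snap('wrist','w9')
E
```

```text
t: 21.5
ee_pos: [0.4687, -0.2907, 0.1893]
tool_rot: [-3.084, 0.593, 0.003]
contact_force: [-0.2, 0.3, -0.8]
grip_width: 0.345
t: 22.0
ee_pos: [0.4687, -0.2863, 0.0867]
tool_rot: [-3.083, 0.589, 0.007]
contact_force: [0.4, -0.4, -0.0]
grip_width: 0.339
t: 22.5
ee_pos: [0.4703, -0.2893, 0.0916]
tool_rot: [3.085, -0.592, 0.002]
contact_force: [0.1, -0.3, -0.4]
grip_width: 0.339
q [-0.6358  0.5368  1.7594  0.      0.8438  1.314 ] pos [ 0.4703 -0.2893  0.0916] F [ 0.0558 -0.3045 -0.3787] cur yaw -111.72008259325025 zaxis [ 0.0013 -0.0009 -1.    ] w 0.3394306786077275
travel mm [-0.558  11.6769 54.1503] ang [ 0.0004 -0.0015 -0.0004]
```

View pics/c16.png

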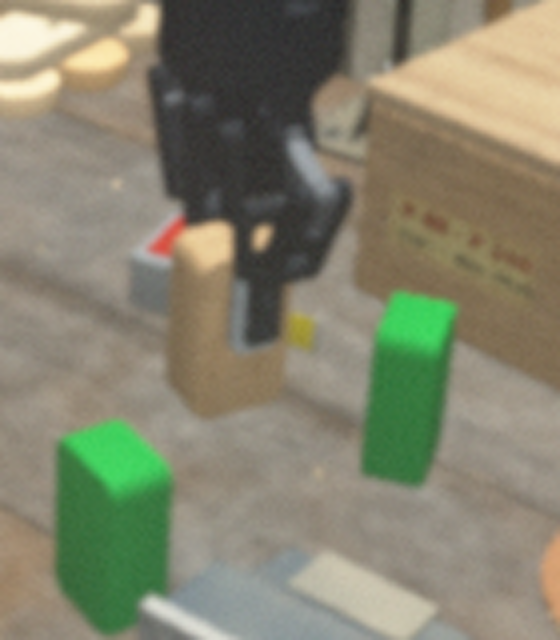

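View pics/w9.png

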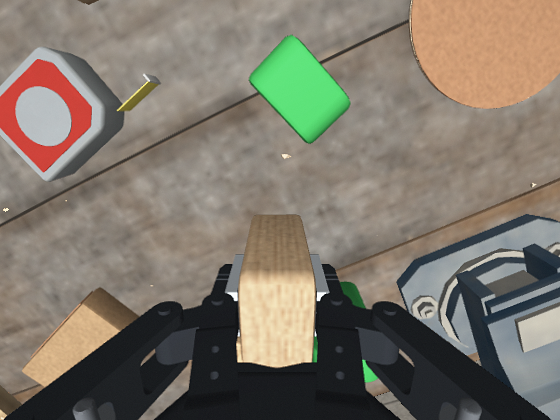

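```bash
python3 -m crank '[{"travel":[0,4,15],"angular":[0,0,0]},{"travel":[0,9,30],"angular":[0,0,0]},{"travel":[0,9,42],"angular":[0,0,0]},{"travel":[0,9,50],"angular":[0,0,0]},{"travel":[0,9,52],"angular":[0,0,0]}]'; python3 -m crank '[{"travel":[0,0,0],"angular":[0,0,0]},{"travel":[0,0,0.5],"angular":[0,0,0]},{"travel":[0,0,1],"angular":[0,0,0]},{"travel":[0,0,1.5],"angular":[0,0,0]},{"travel":[0,0,2],"angular":[0,0,0]}]'
```

```text
t: 23.1
ee_pos: [0.466, -0.2971, 0.0373]
tool_rot: [-3.084, 0.592, 0.003]
contact_force: [-0.1, -0.4, -0.6]
grip_width: 0.341
t: 23.6
ee_pos: [0.4666, -0.2976, 0.037]
tool_rot: [3.085, -0.592, 0.001]
contact_force: [-0.7, 0.2, -0.5]
grip_width: 0.342
```

```bash
python3 -m crank '[{"travel":[0,0,0.3],"angular":[0,0,0]},{"travel":[0,0,0.6],"angular":[0,0,0]},{"travel":[0,0,0.9],"angular":[0,0,0]},{"travel":[0,0,1.2],"angular":[0,0,0]},{"travel":[0,0,1.5],"angular":[0,0,0]}]'
```

```text
t: 24.1
ee_pos: [0.4666, -0.2975, 0.0358]
tool_rot: [3.085, -0.592, 0.0]
contact_force: [-3.1, 3.6, 11.2]
grip_width: 0.338
```

```bash
python3 -m crank '[{"travel":[0,0,-0.4],"angular":[0,0,0]},{"travel":[0,0,-0.8],"angular":[0,0,0]},{"travel":[0,0,-0.8],"angular":[0,0,0]},{"travel":[0,0,-0.8],"angular":[0,0,0]},{"travel":[0,0,-0.8],"angular":[0,0,0]}]' - 20; python3 -m crank '[{"travel":[0,0,0],"angular":[0,0,0]},{"travel":[0,0,0],"angular":[0,0,0]},{"travel":[0,0,0],"angular":[0,0,0]},{"travel":[0,0,0],"angular":[0,0,0]},{"travel":[0,0,0],"angular":[0,0,0]}]' 1 20
```

```text
t: 24.6
ee_pos: [0.4665, -0.2975, 0.036]
tool_rot: [-3.085, 0.592, 0.0]
contact_force: [-0.2, -0.6, 0.3]
grip_width: 0.339
t: 25.1
ee_pos: [0.4665, -0.2975, 0.0361]
tool_rot: [-3.085, 0.592, -0.0]
contact_force: [0.3, 0.1, -0.5]
grip_width: 0.994
```

```bash
python3 -m crank '[{"travel":[0,0,0],"angular":[0,0,0]},{"travel":[0,0,0],"angular":[0,0,0]},{"travel":[0,0,-5],"angular":[0,0,0]},{"travel":[0,0,-15],"angular":[0,0,0]},{"travel":[0,0,-30],"angular":[0,0,0]}]'; python3 -m crank '[{"travel":[0,0,-40],"angular":[0,0,0]},{"travel":[0,0,-80],"angular":[0,0,0]},{"travel":[0,0,-120],"angular":[0,0,0]},{"travel":[0,0,-160],"angular":[0,0,0]},{"travel":[0,0,-170],"angular":[0,0,0]}]'; python3 - <<'E'
from plan import *
go([.222,-.503,.23],-66)
E
```

```text
t: 25.6
ee_pos: [0.4663, -0.2974, 0.0668]
tool_rot: [-3.085, 0.592, 0.001]
contact_force: [-0.5, -0.5, 0.0]
grip_width: 1.001
t: 26.1
ee_pos: [0.4677, -0.2984, 0.242]
tool_rot: [3.082, -0.591, 0.011]
contact_force: [0.2, -1.0, -0.4]
grip_width: 0.997
q [-0.6517  0.3448  1.6325  0.      1.1564  1.2982] pos [ 0.4677 -0.2984  0.242 ] F [ 0.2492 -0.9657 -0.3555] cur yaw -111.72253239659378 zaxis [ 0.0064 -0.0048 -1.    ] w 0.996714294847094
travel mm [-152.6501  281.0284   11.3988] ang [ 0.0051 -0.0064 -0.798 ]
```

Back to the start place so that the cameras see everything.

```bash
python3 -m crank '[{"travel":[-20,38,0],"angular":[0,0,-0.1]},{"travel":[-40,75,0],"angular":[0,0,-0.2]},{"travel":[-60,112,0],"angular":[0,0,-0.3]},{"travel":[-80,150,0],"angular":[0,0,-0.4]},{"travel":[-100,187,0],"angular":[0,0,-0.5]}]'; python3 -m crank '[{"travel":[0,35,0],"angular":[0,0,-0.1]},{"travel":[0,70,0],"angular":[0,0,-0.2]},{"travel":[0,105,0],"angular":[0,0,-0.3]},{"travel":[0,105,0],"angular":[0,0,-0.3]},{"travel":[0,105,0],"angular":[0,0,-0.3]}]'; python3 - <<'E'
from plan import *
snap('scene','s10');snap('top','t10');crop('t10',165,145,245,215,8,'c17');crop('s10',210,145,290,215,8,'c18')
E
```

```text
t: 26.6
ee_pos: [0.3028, -0.4349, 0.2366]
tool_rot: [3.135, 0.196, 0.0]
contact_force: [0.9, -0.5, 0.3]
grip_width: 1.001
t: 27.1
ee_pos: [0.3168, -0.5383, 0.2358]
tool_rot: [-3.072, -0.654, 0.0]
contact_force: [0.1, 0.1, -1.2]
grip_width: 1.0
```

View pics/s10.png

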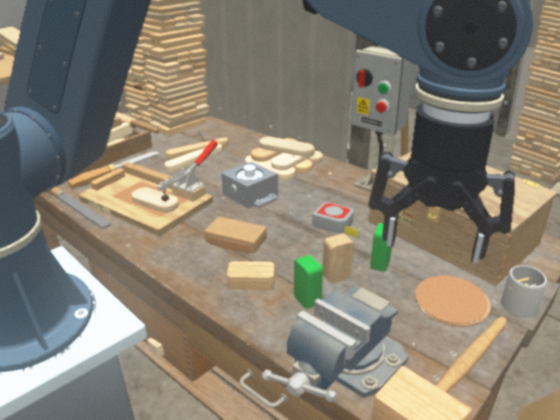

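View pics/t10.png

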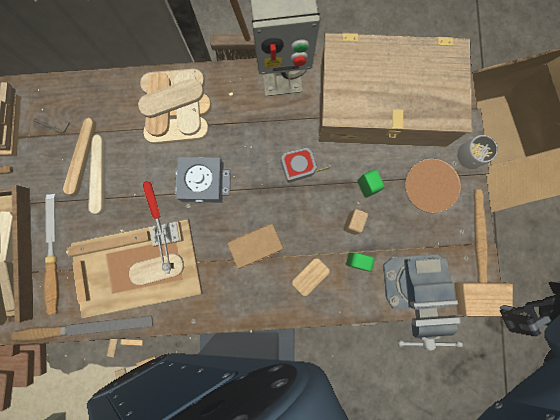

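View pics/c17.png

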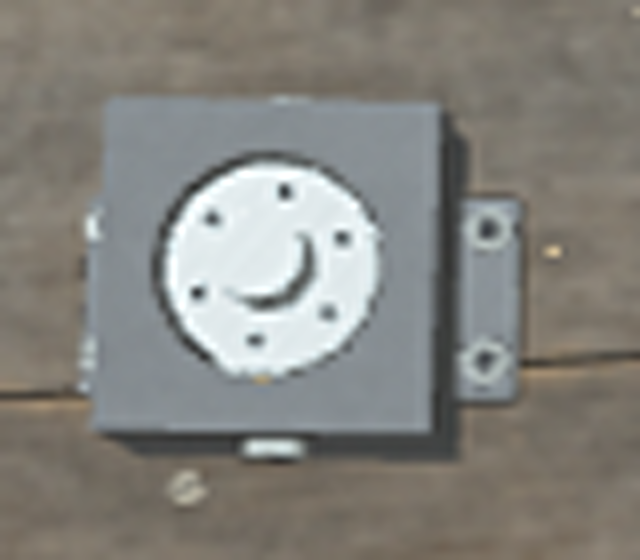

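View pics/c18.png

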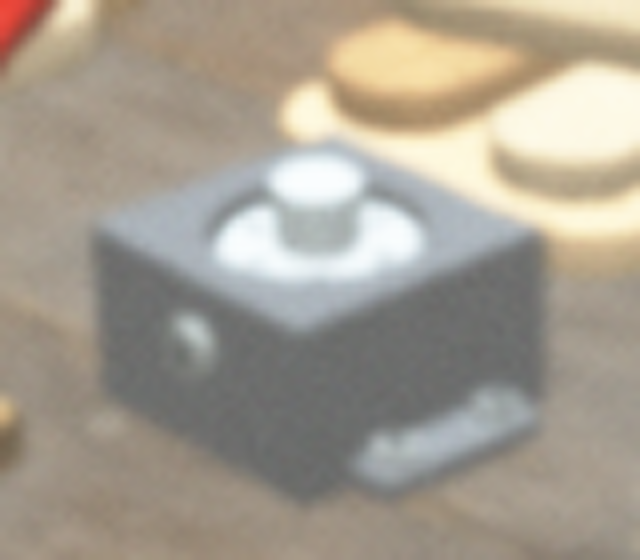

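```bash
python3 - <<'E'
from plan import *
T3=lambda x,y:('t10',(165+(x+.5)/8-.5,145+(y+.5)/8-.5))
S4=lambda x,y:('s10',(210+(x+.5)/8-.5,145+(y+.5)/8-.5))
print('boss',tri([T3(260,254),S4(316,178)]))
print('left/right of flange z', [onz(*S4(*p),.05) for p in [(212,245),(427,240)]])
crop('t10',330,160,400,280,5,'c19'); crop('s10',285,210,405,310,6,'c20')
i=[cv2.imread(f'pics/{a}.png') for a in('top0','t10')]
for n,(x,y) in dict(cork=(255,245),tape=(300,163),flat=(311,277),g1=(371,182),g2=(361,261)).items():
    d=[cv2.cvtColor(k[y-25:y+25,x-30:x+30],6).astype(np.float32) for k in i]; print(n,cv2.phaseCorrelate(*d))
E
```

```text
boss (array([0.5633, 0.042 , 0.0719]), [np.float64(4.117344429961832e-05), np.float64(4.1173444299536066e-05)])
left/right of flange z [array([0.5429, 0.0649, 0.05  ]), array([0.5883, 0.0235, 0.05  ])]
cork ((-0.026892153988075762, 0.029757439592440704), 0.9985245145956675)
tape ((0.011577843829442713, -0.007427765501748951), 0.9855488821665446)
flat ((-0.07323246796270766, 0.045035909170426436), 0.9833015797138214)
g1 ((-0.07361591031415315, -0.006599694156356861), 0.9853679494857788)
g2 ((0.012673025619356793, -0.0045031889844189266), 1.005096272945404)
```

View pics/c19.png

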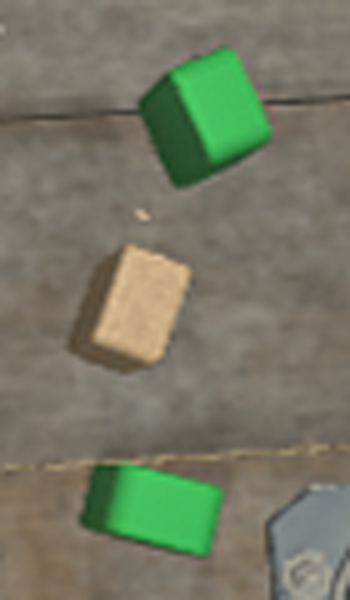

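View pics/c20.png

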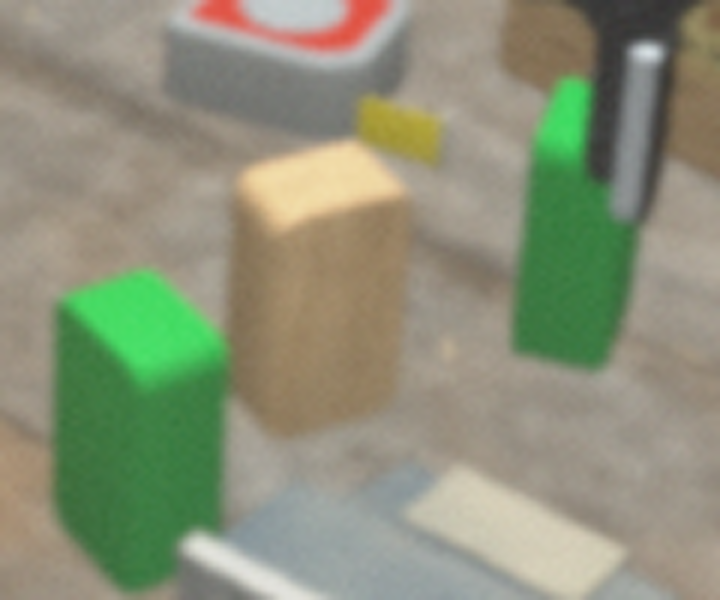

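```bash
python3 -c "
from plant import r
print(r.sense()['t'],r.close_job())"
```

```text
the job is handed in; nothing more can be done
27.2 None
```

I pressed the cap down onto its seat with the block and stood the block upright again. I handed the job in at t = 27.2 s, and it reported no verdict.

- **Pressing:** The force rose to about 8.5 N while the rim passed the catches, fell to about 1 N over the last 4 mm or so, then rose firmly on the seat. I held about 22 N. The highest reading I saw was 22.7 N, but I only had readings at the end of each move.
- **Cap:** Two camera views put the boss top at 0.072 m, down from 0.096 m at the start. The underside is therefore about 16 mm above the bench, within the 11 to 23 mm given. The catches cannot be seen, so I judge that they snapped over from the force pattern alone.
- **Block:** It stands upright within about 3 mm of its first place, about 0.36 m from the housing.
- **Other things:** The cork block, tape measure, flat block and both green blocks shifted by less than 0.1 pixel between the first and last top pictures.
- **Checks that disagreed:**
    - The wrist camera put the block about 3 mm further out in x than the top camera did. I used a compromise, and the grip was good.
    - A sideways force of about 5 to 6 N showed during the final push, so the press was not perfectly straight.
    - Setting the block down reached about 11 N on the bench; I eased off before letting go.

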